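Prop the drying box's lid open with its prop rod

ROBOT

A 6-joint arm with a two-finger parallel gripper is mounted at the origin on a cart in front of the work surface, level with it; the furniture and walls round the work are solid. World frame = base frame: x ahead of the robot, y to its left, z up, the work surface at z = 0. Lengths are in mm, angles in rad, forces in N, time in s.
With the tool pointing down it reaches from about 400 to 925 mm from the base axis. Payload 12.5 kg.
Tool frame: the origin (TCP) lies on the centre line of the jaws, within the pads' length; the fingertips stand 17 mm ahead of it and the grasp point (between the pads) lies 2 mm behind it; z points along the fingers, y is the line along which they close (so a half turn about z gives the same grasp; the last joint's range is limited). The gripper opens to 95 mm and grips with 3 to 60 N. Pads are 20 mm wide; open, the fingers measure 119 mm over their backs; the gripper's body (75 mm by 180 mm) begins 59 mm behind the grasp point.
Start: joints at [1.16, 0.491, 1.559, -0, 1.092, -0.106], TCP at [187.546, 596.214, 231.661] pointing down, gripper open.
Joint ranges: [-3.1, 3.1], [-0.84, 2.19], [0.05, 2.79], [-1.13, 4.28], [0.06, 2.93], [-2.69, 2.69]. Speed limits (rad/s): [2.22, 2.22, 2.79, 3.14, 3.14, 3.14].

INTERFACE

Orientations are given as [roll, pitch, yaw] about the fixed x, y, z axes, in that order (R = Rz(yaw) Ry(pitch) Rx(roll)).
In Python, from cell import env gives the robot as it stands.
- The arm moves only by the tool drive_tool, never from a script. Its argument "deltas" is text: rows parted by semicolons, each of 4 numbers parted by spaces: the shift along the world's x, y, z normalised to -1 to 1, where 1 is 100 mm, then the turn about the world's z normalised to -1 to 1, where 1 is 180 degrees. A call has 1 to 10 rows; each row shifts and turns the commanded pose from where the row before left it; what a row does not reach is not made up. A row lasts 1/12 s, in which the tool goes at most 41.7 mm and 7.16 degrees, less where a joint would pass 70% of its speed; a pose out of reach is approached as far as the arm can. A call with a number of a shift or a turn outside -1 to 1 is refused whole. A call with a gripper value outside its range is refused whole. "gripper" is the closure, from 0 (fully open) to 1 (shut), set as the call begins (left out, the last holds). The fingers move at their own pace and stop on an object; the grip force is fixed at half the most. Time passes only in rows, so rows that do not move let the fingers close. It gives the time, the measured TCP pose, the force, the opening and the grip force at its end, in the units of the state.
- env.state(): the state, without advancing time (a new reading comes with each control period).
- env.read_camera(name): name is "scene" or "top" or "wrist"; returns (picture, depth): 400x640x3 uint8, red, green, blue; 400x640 float32, mm along the optical axis (not along the pixel's ray), 0 where there is no reading.
- env.camera_params(name): a dict with "mtx" (3x3 intrinsics, pixels), "k1" (the pictures are not rectified: a ray, as slopes to the right and down, at radius r is drawn at 1 + k1 r^2 times it, then the intrinsics apply), "camera_from_world" (4x4, takes a point from world to camera coordinates); the wrist camera has in their place "mount" (4x4, takes a point from camera to tool coordinates, whose origin is the TCP and whose axes are the flange's). Camera axes: x right, y down, z forward; pixel columns grow to the right and rows downward; lengths in mm; the calibration is good to about 2 mm. A picture is of the moment at which its call begins: read the wrist's pose just before it. camera_params takes no time and is no camera call.
- env.job_done(): hands the job in; it is judged then, once.
The state is a dict: "t": time; "joints": joint angles; "qvel": joint speeds; "tau": joint torques, N m; "eef_pos": TCP position; "tcp_rot": TCP orientation; "ft_force": force on the tool from outside, world axes, zero at the start; "moment": the same for the moment, N m; "opening": opening from 0.0 (shut) to 1.0 (fully open); "grip_force": force on a finger pad.
Only numpy, scipy, OpenCV 4.12 (cv2) and the standard library are available. Lean on these libraries where they do the work, as an engineer would, in place of code of your own. Each camera call takes 0.05 s, during which the arm holds its last target. There are 200 camera calls.

TASK

The lid of the small white drying box is held up only by its worn hinge. Swing the steel prop rod up out of its clip at the box's right side, past upright until it rests back against its stop, then gently lower the lid until the rod's tip sits in the slot under the lid's ear and carries it. Do not let the lid fall shut.

Things in the scene. Friction and masses are not known exactly. Their poses are not given: they have to be found in the camera images.
- rod_tip (a point): Centre of the 12 mm ball tipping the round 9 mm steel prop rod. Turns with the rod: pivot at x +85 mm; y level along the pivot to the box's left. In its clip the rod slopes up from the pivot (32 mm over the worktop) at 40 degrees towards the box's front. The clip (8 mm long, 14 wide, no force) holds it 30 mm from the pivot; beyond that it is free to pinch or push, 40 mm from the box wall.
- rod (a joint): Prop rod angle, rad: 0 in its clip (sloping up 40 degrees to the front), 0.87 upright, 1.01 at its stop, leaning 8 degrees back to the lid's hinge. It turns almost freely: let go before upright it falls back to the clip, past upright it falls to the stop.
- lid_slot (a point): Seat of the rod tip's centre in the pocket under the aluminium ear at the lid's right, 95 mm right of the lid's middle. Turns with the lid: y along the hinge (level, to the box's left), z outer normal, x from free edge to hinge; hinge line at x +85, z +6 mm. Pocket x -11 to +15 mm, ceiling z +6, walls 14 mm (free-edge side) and 6 mm deep; the tip enters from below as the lid comes down.
- lid (a joint): Lid angle, rad: 0 shut. White lid 135 mm hinge to free edge, 112 wide, 8 thick; hinge 60 mm over the worktop on the far rim of the 130 deep, 110 wide, 60 mm high box. A grip ridge, 70 mm wide and 10 thick, stands 14 mm above its outer face along the free edge (22 mm with the lid). Friction holds it above 1.1; lower it sinks slowly by its weight. Propped, about 0.8.

How it is judged (in metres and radians):
At the end, for the whole second after the job is handed in: The rod stands up (joint beyond 0.76 rad), its tip is within 14 mm of its seat in the lid's slot, and the lid rests still on it at 0.66 to 0.92 rad (value of joint rod above 0.76 rad and distance between rod_tip and lid_slot below 0.014 m and value of joint lid between 0.66 and 0.92 rad and velocity of joint lid between -0.05 and 0.05 rad/s); the robot touches nothing.
It fails at once if the lid falls shut (value of joint lid below 0.4 rad).
It also fails if it takes over 45 s, if anything falls off the work surface, if the arm or the gripper's body presses on something with over 40 N, if the wrist force passes 120 N, or if a joint passes its speed limit or range.

## Working session

There is one attempt and no reset: what is moved stays moved. The work goes in short steps, Python scripts to look and compute and a tool call to move; the robot and the scene stay as the last step left them, time stands still between calls to the robot, and variables do not carry over. Pictures are saved under pics/ and viewed, at most 10 in all, crops included, and the job is handed in when it is done.

Besides the shell and the picture viewer there is one more tool, called after "Request:" as name(argument=value, ...) on one line, values as JSON. drive_tool: Moves the arm, as the interface text tells. Its arguments: {"type":"object","properties":{"deltas":{"type":"string"},"gripper":{"type":"number"}},"required":["deltas"]}

```bash
mkdir -p pics; cat > h.py <<'E'
import numpy as np,cv2
from cell import env
def cloud(name):
    st=env.state(); pic,d=env.read_camera(name); p=env.camera_params(name)
    K=p["mtx"]; 
    v,u=np.mgrid[0:400,0:640].astype(np.float64)
    xd=(u-K[0][2])/K[0][0]; yd=(v-K[1][2])/K[1][1]
    x,y=xd.copy(),yd.copy()
    for _ in range(8):
        s=1+p["k1"]*(x*x+y*y); x,y=xd/s,yd/s
    P=np.stack([x*d,y*d,d],-1)
    if "camera_from_world" in p:
        T=np.linalg.inv(np.array(p["camera_from_world"]))
    else:
        from scipy.spatial.transform import Rotation as R
        W=np.eye(4); W[:3,:3]=R.from_euler('xyz',st["tcp_rot"]).as_matrix() if np.size(st["tcp_rot"])==3 else st["tcp_rot"]; W[:3,3]=st["eef_pos"]
        T=W@np.array(p["mount"])
    P=P@T[:3,:3].T+T[:3,3]; P[d<=0]=np.nan
    return pic,P
E
python3 - <<'E'
from h import *
print(env.state())
for n in("scene","top"):
    pic,P=cloud(n); cv2.imwrite(f"pics/{n}0.png",pic[:,:,::-1]); np.save(n+"0.npy",P)
    print(n,np.linalg.inv(np.array(env.camera_params(n)["camera_from_world"]))[:3,3])
E
```

```text
{'t': 0.0, 'joints': array([ 1.16037168e+00,  4.91576270e-01,  1.55946128e+00,  8.04774746e-06,
        1.09169483e+00, -1.05569326e-01]), 'qvel': array([-0.00189655,  0.00071347, -0.00012258,  0.0006993 ,  0.0004029 ,
       -0.00144306]), 'tau': array([-8.99484075e-04, -6.12616253e+01, -2.58189833e+01,  6.91251713e-02,
        4.82016010e-02, -9.91613797e-05]), 'eef_pos': array([187.46347705, 595.98365691, 231.04728131]), 'tcp_rot': array([-3.14046002e+00, -1.27195215e-04,  2.83673355e+00]), 'ft_force': array([-0.12819999,  0.43333319, -0.5333538 ]), 'moment': array([-0.02618084, -0.03483065,  0.01699194]), 'grip_force': 0.0, 'opening': 0.9993632138999611}
scene [-197.49029548  962.19771687  558.86835856]
top [250.33804464 456.9908411  935.74680682]
```

View pics/scene0.png

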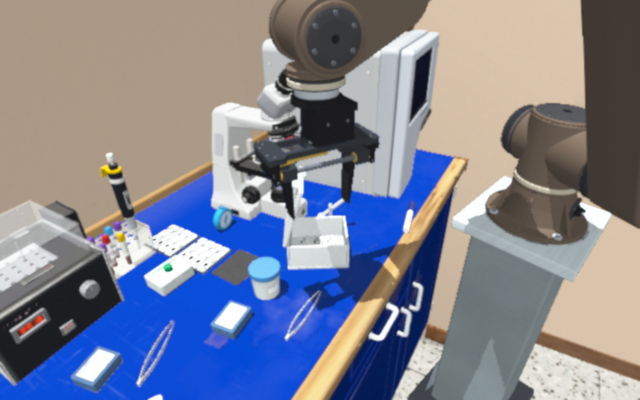

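View pics/top0.png

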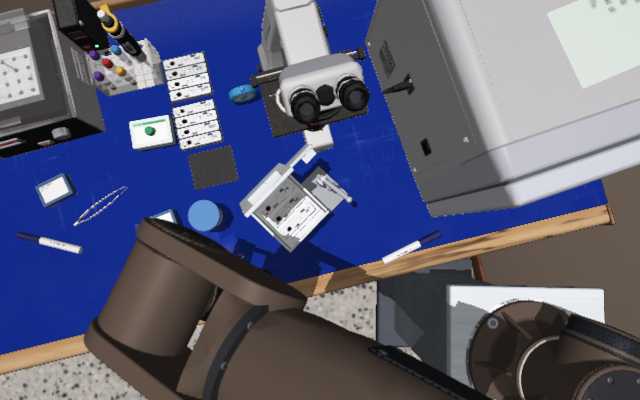

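The box is at about (290,205) in the top view, with the lid edge running from (250,205) to (320,155) and the rod and clip near (330,190). I'll zoom in next.

```bash
python3 - <<'E'
from h import *
im=cv2.imread("pics/top0.png")[120:270,220:380]
cv2.imwrite("pics/topc.png",cv2.resize(im,None,fx=5,fy=4*.98,interpolation=cv2.INTER_CUBIC) if 0 else cv2.resize(im,(640,600),interpolation=cv2.INTER_CUBIC))
P=np.load("top0.npy")
for v in range(140,256,6):
    print(v,' '.join("%d,%d,%d"%tuple(P[v,u]) if P[v,u,2]>8 else '-' for u in range(240,364,6)))
E
```

```text
140 - - - - - - - - - - - 436,462,37 435,450,42 435,438,42 436,426,39 436,414,42 - - - - -
146 - - - - - - - - - - - 403,461,144 400,450,157 424,437,37 425,425,33 428,412,18 - - - - -
152 - - - - - - - - - - 391,471,146 389,461,159 390,450,154 - - - - - - - -
158 - - - - - - - - - 381,482,145 378,471,160 380,460,153 - - - - - - - - -
164 - - - - - - - 375,505,107 370,492,141 368,481,157 - - - - - - - - - - -
170 - - - - - - 352,509,194 357,502,155 353,490,190 - - - - - - - - - - - -
176 - - - - - 341,519,194 342,509,193 343,499,187 363,496,29 - - - - - 363,424,40 - - - - - -
182 - - - - 332,529,190 332,519,192 332,509,188 352,509,9 352,497,13 352,484,20 - - - 352,436,34 351,424,39 351,412,46 349,401,60 - - - -
188 - - - 321,538,193 322,528,191 322,518,190 - 340,509,14 340,496,14 - 340,472,16 - - - - 337,413,62 337,401,65 - - - -
194 - - 311,547,193 311,538,193 312,528,190 312,519,185 327,521,13 328,508,11 328,496,13 - 328,472,15 - - - - - - 325,391,76 - - -
200 - 307,570,100 301,547,193 302,538,191 302,528,188 314,532,14 315,520,13 315,508,13 - 316,484,14 316,471,14 - - 314,436,56 - - - - 313,380,89 - -
206 - 294,563,146 292,547,190 292,537,188 302,544,11 302,532,12 302,520,15 - 303,495,12 303,483,13 - 304,459,12 304,447,13 - 302,424,59 - - - - - -
212 - 281,557,190 282,547,189 - 290,544,13 290,532,14 - 291,507,12 291,495,11 - 292,471,12 292,458,13 - - - - - - - - -
218 - - - 276,551,58 - - 278,519,12 278,507,13 - 279,483,12 279,470,12 280,458,8 - - - - - - - - -
224 - - - - 265,539,60 - 266,519,12 - 267,494,12 - 267,470,12 - - - - - - - - - -
230 - - - - - 253,527,61 - 254,506,15 254,494,11 255,482,11 - - - - - - - - - - -
236 - - - - - - 242,515,59 - 242,494,13 - - - - - - - - - - - -
242 - - - - - - - 231,503,61 - - 232,469,57 - - - - - - - - - -
248 - - - - - - - - 220,491,60 220,480,59 - - - - - - - - - - -
254 - - - - - - - - - - - - - - - - - - - - -
```

View pics/topc.png

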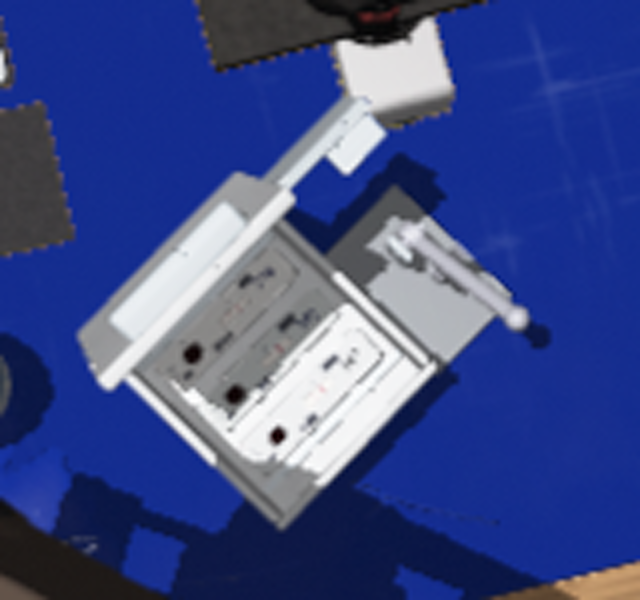

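```bash
python3 - <<'E'
from h import *
P=np.load("top0.npy"); S=np.load("scene0.npy")
# rim points
Q=P[170:255,235:345].reshape(-1,3); Q=Q[(Q[:,2]>55)&(Q[:,2]<64)]
r=cv2.minAreaRect(Q[:,:2].astype(np.float32)); print("rim",len(Q),r)
# front left rim line
a=np.deg2rad(45)
Q2=P[195:215,0:0]
B=P[195:212,345:362].reshape(-1,3) if 0 else P[180:212,325:362].reshape(-1,3)
B=B[B[:,2]>84]; print("ball",len(B),B.mean(0),B.max(0)-B.min(0), B[B[:,2].argmax()])
R=P[175:212,320:362].reshape(-1,3);R=R[(R[:,2]>60)]
c=R.mean(0);w=np.linalg.svd(R-c)[2][0];print("rod dir",w,c)
L=P[160:216,240:312].reshape(-1,3);L=L[L[:,2]>180]
c=L.mean(0);w=np.linalg.svd(L-c)[2];print("lid top",c,w[0],np.degrees(np.arctan2(w[0,1],w[0,0])),L[:,2].max())
# outer lid face
f=np.array([-.707,-.707]);rr=np.array([.707,-.707])
# box frame map with origin ~ rod pivot guess (359,426)
o=np.array([359,426])
A=P.reshape(-1,3);A=A[np.isfinite(A[:,0])]
F=(A[:,:2]-o)@f;Rr=(A[:,:2]-o)@rr
for name,lo,hi in(("z>200",200,900),("z130-200",130,200)):
  print(name)
  for rb in range(-180,100,20):
    m=(Rr>=rb)&(Rr<rb+20)&(A[:,2]>lo)&(A[:,2]<hi)&(F>-320)&(F<60)
    if m.sum():
      print(rb,[(int(b),int(A[m&(F>=b)&(F<b+20),2].max())) for b in range(-320,60,20) if (m&(F>=b)&(F<b+20)).any()])
E
```

```text
rim 461 ((300.29449462890625, 484.7787170410156), (135.22134399414062, 159.6927490234375), 66.9415512084961)
ball 39 [316.54225423 379.37591377  89.93193381] [13.67465315 13.21922326 13.55239116] [316.32690492 381.33642335  97.73507328]
rod dir [-0.42747009 -0.66940527  0.60759025] [326.50117706 394.00680435  75.66687089]
lid top [320.83686464 524.34286939 191.20778119] [-7.38474183e-01  6.74281743e-01  1.12261383e-04] 137.60160145448341 197.13161958425724
z>200
-180 [(-40, 520), (-20, 549), (0, 560), (20, 569), (40, 575)]
-160 [(20, 546), (40, 574)]
-20 [(-100, 325), (-80, 376), (-60, 368)]
0 [(-140, 328), (-120, 345), (-100, 369), (-80, 381), (-60, 380)]
20 [(-140, 331), (-120, 347), (-100, 363), (-80, 379), (-60, 378)]
40 [(-160, 257), (-140, 325), (-120, 343), (-100, 346), (-80, 344), (-60, 374), (-40, 377), (-20, 364)]
60 [(-200, 259), (-180, 262), (-160, 263), (-140, 312), (-120, 333), (-100, 345), (-80, 353), (-60, 381), (-40, 381), (-20, 372)]
80 [(-260, 215), (-240, 256), (-220, 261), (-200, 262), (-180, 263), (-160, 263), (-140, 290), (-120, 322), (-100, 343), (-80, 349), (-60, 373), (-40, 377), (-20, 371)]
z130-200
-160 [(-60, 185), (-40, 192)]
-140 [(-60, 196), (-40, 193)]
-120 [(-60, 196), (-40, 192)]
-100 [(-60, 197), (-40, 192)]
-80 [(-60, 196), (-40, 192)]
-60 [(-80, 131), (-60, 193), (-40, 192)]
-40 [(-120, 165), (-60, 161)]
-20 [(-160, 164), (-140, 165), (-120, 167), (-100, 164), (-80, 133), (-60, 162), (-40, 156)]
0 [(-220, 177), (-200, 178), (-180, 165), (-160, 174), (-140, 171), (-120, 166), (-100, 165), (-80, 133), (-60, 162), (-40, 155)]
20 [(-220, 177), (-200, 176), (-180, 172), (-160, 172), (-140, 168), (-120, 166), (-100, 165), (-80, 165)]
40 [(-220, 163), (-200, 172), (-180, 172), (-80, 166), (-60, 161)]
60 [(-200, 170), (-180, 169), (-80, 163), (-60, 166)]
80 [(-280, 167), (-260, 199), (-240, 198), (-220, 173), (-80, 164), (-60, 165), (-40, 164)]
```

Request:
drive_tool(deltas="0.107 -0.328 0 -0.0175;0.107 -0.328 0 -0.0175;0.107 -0.328 0 -0.0175;0.107 -0.328 0 -0.0175;0.107 -0.328 0 -0.0175;0.107 -0.328 0 -0.0175;0.107 -0.328 0 -0.0175;0.107 -0.328 0 -0.0175;0 0 0 0;0 0 0 0", gripper=0.25)

```text
t: 0.93
eef_pos: [273.6, 332.8, 231.9]
tcp_rot: [3.141, -0.0, 2.394]
ft_force: [-0.5, -0.0, 1.0]
opening: 0.749
grip_force: 0.0
```

```bash
python3 - <<'E'
from h import *
s=env.state();print(s['t'],s['eef_pos'],s['tcp_rot'],s['opening'])
pic,P=cloud("wrist"); np.save("w1.npy",P)
f=np.array([-.677,-.736]);r=np.array([.736,-.677]);o=np.array([360,428])
cv2.imwrite("pics/w1.png",pic[:,:,::-1])
pic,P=cloud("top"); cv2.imwrite("pics/top1.png",pic[:,:,::-1]); np.save("t1.npy",P)
A=P[120:280,220:400].reshape(-1,3);F=(A[:,:2]-o)@f;R=(A[:,:2]-o)@r
m=(abs(R)<25)&(F>10)&(F<90)&(A[:,2]>45)
for b in range(10,90,8):
    k=m&(F>=b)&(F<b+8)
    if k.any(): print(b,k.sum(),R[k].mean(),A[k,2].mean(),A[k,2].max())
E
```

```text
0.9333 [273.64709401 332.81807465 231.85184573] [ 3.14125513e+00 -1.48484093e-05  2.39432248e+00] 0.7494774965798011
10 12 0.5068498471147207 48.12311985354405 51.22290272463192
18 35 1.472287103462964 55.87604775192209 64.63606830930291
26 19 0.6720021753532756 59.921818641723874 64.12169585110757
34 122 0.9075843982053546 334.8321093912277 337.47806042718787
42 219 -0.819652563863607 334.7529855948775 337.8529639134664
50 223 0.29962438513018236 334.95159324285595 338.68340121625215
58 224 -0.5728242333089446 334.8293917198407 337.97192858147343
66 203 1.6668413142695402 324.61249568853367 337.78083454290095
74 233 0.5740881681716218 323.63454972433243 488.4519948192508
82 374 -4.860861876952284 408.3586594444869 512.6363852598954
```

View pics/w1.png

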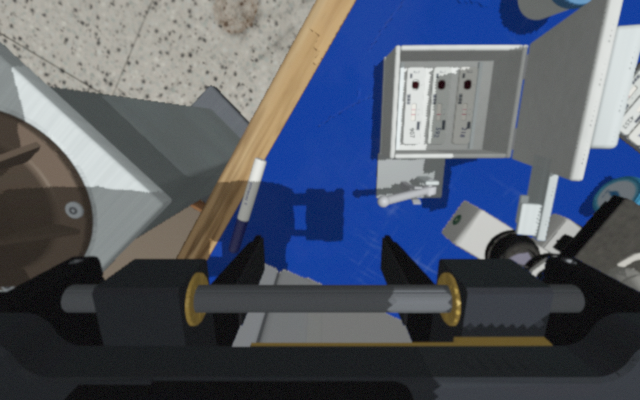

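The wrist view shows the ball at about (383,202) and the pivot near (435,187). The right finger at (395,250) lies in line with the rod and in front of the ball.

```bash
python3 - <<'E'
from h import *
P=np.load("w1.npy");f=np.array([-.677,-.736]);r=np.array([.736,-.677]);o=np.array([360,428])
A=P[:240,370:].reshape(-1,3);F=(A[:,:2]-o)@f;R=(A[:,:2]-o)@r;Z=A[:,2]
m=(abs(R)<20)&(F>-20)&(F<90)&(Z>35)
for b in range(-20,90,8):
    k=m&(F>=b)&(F<b+8)
    if k.any(): print(b,k.sum(),R[k].mean().round(1),np.percentile(Z[k],[50,100]).round(1))
m=(Z>100)&(Z<215)&(R>-160)&(R<30)&(F<-10)&(F>-110)
for b in range(-160,30,20):
    k=m&(R>=b)&(R<b+20)
    if k.any(): i=Z[k].argmax(); print("lid",b,k.sum(),F[k].max().round(),Z[k][i].round(),F[k][i].round(),Z[k].min().round())
k=m&(R<-60)
p=np.polyfit(Z[k],F[k],1);print("inner face F=%.3f z+%.1f"%tuple(p))
E
```

```text
-12 7 -5.5 [40.1 41.8]
-4 86 -2.8 [39.9 43. ]
4 74 -3.0 [40.8 46.6]
12 34 0.7 [48.6 52.9]
20 112 2.5 [57.3 64.8]
28 78 -0.3 [60.7 67.3]
36 47 0.3 [68.6 72.7]
44 53 0.2 [75.2 80. ]
52 56 0.5 [81.8 87.1]
60 70 0.3 [90.6 93.4]
68 52 0.8 [90.5 93.3]
84 12 -9.9 [217.8 221.7]
lid -160 731 -32.0 191.0 -39.0 101.0
lid -140 2693 -32.0 195.0 -51.0 100.0
lid -120 3189 -33.0 196.0 -50.0 100.0
lid -100 2925 -33.0 196.0 -50.0 100.0
lid -80 2714 -33.0 196.0 -51.0 100.0
lid -60 1766 -33.0 193.0 -49.0 100.0
lid -40 753 -34.0 191.0 -40.0 100.0
lid -20 1690 -30.0 165.0 -96.0 120.0
lid 0 1415 -31.0 165.0 -102.0 121.0
lid 20 5 -85.0 145.0 -86.0 143.0
inner face F=0.160 z+-71.3
```

Request:
drive_tool(deltas="0 0 -0.35 0;0 0 -0.35 0;0 0 -0.35 0;0 0 -0.35 0;0 0 0 0;0 0 0 0")

```text
t: 1.53
eef_pos: [272.4, 334.2, 90.8]
tcp_rot: [-3.138, -0.0, 2.399]
ft_force: [-0.1, 1.6, 0.3]
opening: 0.747
grip_force: 0.0
```

Request:
drive_tool(deltas="0.054 0.059 0 0;0.054 0.059 0 0;0.054 0.059 0 0;0.054 0.059 0 0;0.054 0.059 0 0;0.047 0.052 0.02 0;0.047 0.052 0.02 0;0.04 0.044 0.03 0;0.04 0.044 0.03 0;0 0 0 0")

```text
t: 2.37
eef_pos: [311.7, 377.0, 105.7]
tcp_rot: [-3.124, -0.0, 2.398]
ft_force: [-37.1, -46.1, 70.9]
opening: 0.123
grip_force: 33.6
```

```bash
cat > rod.py <<'E'
from h import *
pic,P=cloud("wrist");cv2.imwrite("pics/w_%d.png"%(100*env.state()['t']),pic[:,:,::-1])
f=np.array([-.677,-.736]);r=np.array([.736,-.677]);o=np.array([360,428])
def prof(P,zc=250):
    A=P.reshape(-1,3);A=A[np.isfinite(A[:,0])];F=(A[:,:2]-o)@f;R=(A[:,:2]-o)@r;Z=A[:,2]
    m=(abs(R)<14)&(F>-40)&(F<80)&(Z>40)&(Z<zc)
    for b in range(40,180,10):
        k=m&(Z>=b)&(Z<b+10)
        if k.any(): print(b,k.sum(),R[k].mean().round(1),np.percentile(F[k],[0,50,100]).round(1))
print(env.state()['eef_pos'],(env.state()['eef_pos'][:2]-o)@f);prof(P)
E
python3 rod.py
```

```text
[311.44137063 376.72404447 105.63565616] 70.61329534904678
40 348 -3.0 [-5.8  9.  29.1]
50 139 -1.6 [10.4 17.4 28.9]
60 223 0.6 [17.7 24.  32.4]
70 151 -0.8 [25.9 31.8 40.5]
80 214 -1.4 [33.5 40.6 79.8]
90 220 -6.0 [41.2 53.7 79.8]
100 242 -7.4 [49.5 64.4 79.9]
110 230 -10.9 [55.7 63.1 80. ]
120 213 -10.3 [56.3 63.9 79.9]
130 227 -10.3 [59.4 64.  79.9]
140 219 -0.4 [60.8 63.8 78.5]
150 93 3.5 [62.  76.6 76.8]
160 502 -6.7 [-6.  -4.6 76.7]
170 586 -10.2 [-6.6 -4.8 76.6]
```

```bash
ls pics; python3 -c "
from h import *
p,_=cloud('scene');cv2.imwrite('pics/s2.png',cv2.resize(p[150:280,230:400,::-1],None,fx=4,fy=4))"; cp pics/w_2*.png pics/wx.png
```

```text
scene0.png
top0.png
top1.png
topc.png
w1.png
w_241.png
```

View pics/wx.png

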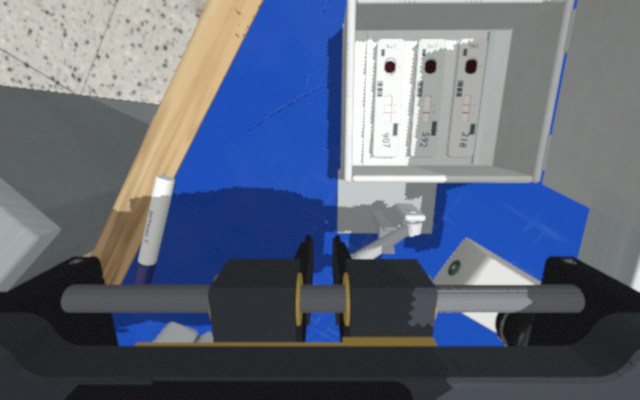

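The closing finger met the ball head on and jammed, because it cannot get under the rod. I'll back off, then push the ball along its arc while rising with it.

Request:
drive_tool(deltas="-0.04 -0.043 0 0;-0.075 -0.081 0 0;-0.075 -0.081 0 0;-0.075 -0.081 0 0;-0.075 -0.081 0 0;-0.075 -0.081 0 0;-0.04 -0.043 0 0;0 0 -0.08 0;0 0 -0.08 0;0 0 0 0")

```text
t: 3.3
eef_pos: [272.5, 333.9, 84.8]
tcp_rot: [-3.142, -0.0, 2.397]
ft_force: [-1.2, 0.5, -0.1]
opening: 0.752
grip_force: 0.0
```

Request:
drive_tool(deltas="0 0 0 0;0 0 0 0;0 0 0 0;0 0 0 0", gripper=0.1)

```text
t: 3.63
eef_pos: [272.2, 333.6, 85.7]
tcp_rot: [3.141, 0.0, 2.397]
ft_force: [0.2, 0.9, 0.1]
opening: 0.891
grip_force: 0.0
```

```bash
python3 rod.py; python3 -c "
from h import *
s=env.state();print(s['opening'],s['tcp_rot'],(s['eef_pos'][:2]-[360,428])@[.736,-.677])"
```

```text
[272.15714945 333.53141052  85.69633843] 128.99849168536664
40 398 -3.9 [-5.7 10.3 29.3]
50 260 0.2 [17.  25.7 36.4]
60 250 -1.8 [20.3 35.3 49.9]
70 208 -1.3 [39.7 49.8 60.6]
80 245 -1.8 [52.2 60.5 79.8]
90 101 -2.9 [62.5 66.4 79.9]
100 45 -11.5 [76.8 78.9 80. ]
110 83 -11.5 [76.1 78.1 80. ]
120 80 -11.6 [75.4 77.9 80. ]
0.8976601794451674 [3.14137229e+00 6.03110690e-06 2.39695355e+00] -0.6971029267448097
```

Request:
drive_tool(deltas="0.02 0.022 0.02 0;0.021 0.023 0.038 0;0.021 0.023 0.038 0;0.023 0.025 0.035 0;0.023 0.025 0.035 0;0.025 0.027 0.031 0")

```text
t: 4.18
eef_pos: [285.6, 348.2, 105.9]
tcp_rot: [3.141, 0.0, 2.397]
ft_force: [-0.1, 0.2, 1.2]
opening: 0.904
grip_force: 0.5
```

```bash
python3 rod.py
```

```text
[286.22888185 348.79764272 106.32684717] 108.23598194616505
40 387 -2.3 [-5.9 14.5 29.3]
50 117 -2.5 [10.5 19.6 29.4]
60 173 -0.8 [17.6 24.2 33.3]
70 116 -1.5 [25.4 32.  42.1]
80 165 -1.6 [33.4 40.6 66.6]
90 318 -2.7 [40.9 64.9 66.7]
100 279 -4.2 [48.4 66.1 66.6]
110 304 -6.2 [58.1 66.1 66.6]
120 309 -8.6 [56.8 64.9 66.8]
130 351 -9.3 [56.  64.  66.8]
140 403 -2.3 [54.5 64.7 66.7]
150 313 2.6 [64.2 64.8 65.4]
160 391 -4.9 [64.  64.8 65.4]
170 312 -10.2 [63.9 64.8 65.7]
```

Request:
drive_tool(deltas="0.025 0.027 0.025 0;0.025 0.027 0.024 0;0.026 0.028 0.021 0;0.026 0.028 0.02 0;0.028 0.03 0.017 0;0.028 0.03 0.016 0;0.029 0.031 0.012 0;0.029 0.031 0.01 0")

```text
t: 4.9
eef_pos: [307.3, 371.5, 120.0]
tcp_rot: [3.141, -0.0, 2.397]
ft_force: [-0.3, 0.6, -0.1]
opening: 0.9
grip_force: 0.1
```

```bash
python3 rod.py
```

```text
[307.89544493 372.01800002 120.13529212] 76.47753576702368
40 318 -2.2 [-5.7 21.6 29.1]
50 145 0.6 [ 2.4 23.1 29. ]
60 116 0.4 [ 4.6 21.9 29. ]
70 65 -2.0 [ 7.7 12.8 17. ]
80 71 -2.1 [10.2 15.3 19.2]
90 66 -2.4 [11.6 16.7 20.3]
100 198 -2.8 [14.6 34.2 34.9]
110 263 -3.8 [16.  34.3 35. ]
120 302 -4.9 [26.6 34.3 35. ]
130 300 -7.5 [25.6 34.  34.9]
140 327 -9.4 [24.7 32.8 35. ]
150 446 -5.5 [23.1 32.5 35.1]
160 281 3.8 [24.  33.  33.6]
170 352 -1.5 [32.2 33.  33.6]
```

Request:
drive_tool(deltas="0.032 0.025 0.007 0;0.032 0.025 0.006 0;0.032 0.025 0.005 0;0.032 0.025 0.005 0;0.032 0.025 0 0;0.032 0.025 0 0")

```text
t: 5.45
eef_pos: [326.5, 386.4, 122.2]
tcp_rot: [3.141, 0.0, 2.397]
ft_force: [0.1, 0.5, -0.6]
opening: 0.9
grip_force: 0.0
```

```bash
python3 rod.py
```

```text
[327.06144211 386.77605539 122.16067945] 52.64022692859237
40 305 -2.2 [-5.9  8.7 28.8]
50 144 1.9 [-1.3 22.5 28.9]
60 160 1.3 [-2.3 22.1 28.8]
70 77 -1.2 [-3.4  2.4  4.3]
80 70 -1.7 [-4.   1.1  3.8]
90 55 -2.5 [-3.7 -0.   2.3]
100 153 -0.6 [-4.8  9.1 10.9]
110 290 -0.5 [-7.9 10.2 11. ]
120 346 -0.8 [-7.1 10.1 10.9]
130 306 -3.0 [ 1.8 10.1 10.8]
140 322 -5.0 [ 0.8  8.9 11. ]
150 391 -3.3 [-0.6  8.4 11. ]
160 289 4.2 [-0.7  8.9 10.8]
170 338 4.1 [8.3 9.  9.7]
```

Request:
drive_tool(deltas="0.02 0.022 0 0;0.02 0.022 0 0;0.007 0.008 0 0;0 0 0 0;-0.1 -0.11 0 0;-0.15 -0.16 0 0;-0.15 -0.16 0.1 0;0 0 0 0")

```text
t: 6.17
eef_pos: [288.3, 346.1, 132.8]
tcp_rot: [-3.139, -0.0, 2.397]
ft_force: [0.4, 1.2, 0.6]
opening: 0.899
grip_force: 0.0
```

```bash
python3 rod.py
```

```text
[289.99131778 347.55118173 132.79923299] 106.60620811607357
40 336 -1.6 [-5.7  8.8 29.2]
50 176 1.4 [-3.   3.5 29.1]
60 188 1.3 [-4.9  2.  29.3]
70 113 -0.1 [-5.5 -0.7  1.1]
80 128 -0.3 [-7.8 -2.2 -0.2]
90 158 -0.2 [-8.8 -3.6 -1.5]
100 172 -0.3 [-10.1  -4.9  -2.9]
110 311 -0.4 [-14.2  -5.2  66.4]
120 378 0.1 [-13.5  63.4  66.4]
130 285 -1.2 [58.6 65.9 66.5]
140 371 -4.4 [-39.2  64.5  66.7]
150 1084 -6.3 [-40.  -33.1  66.6]
160 378 -4.7 [54.5 63.6 66.6]
170 330 3.7 [54.3 64.4 66.3]
```

The rod now rests at its stop, leaning about 8° back. Next I'll straddle the lid's ridge with half-open fingers.

Request:
drive_tool(deltas="0 0 0.375 0;0 0 0.375 0;0 0 0.375 0;0.047 0.312 0 0;0.047 0.312 0 0;0.047 0.312 0 0;0.047 0.312 0 0;0.047 0.312 0 0;0.047 0.312 0 0;0 0 0 0", gripper=0.47)

```text
t: 7.05
eef_pos: [319.8, 540.2, 243.7]
tcp_rot: [3.14, -0.001, 2.398]
ft_force: [-0.1, 0.3, 1.0]
opening: 0.53
grip_force: 0.0
```

```bash
cat > lid.py <<'E'
from h import *
s=env.state()
f=np.array([-.677,-.736]);r=np.array([.736,-.677]);o=np.array([360,428])
e=s['eef_pos'];print(s['t'],e,"F %.1f R %.1f"%((e[:2]-o)@f,(e[:2]-o)@r),s['opening'])
for n in("wrist","top"):
    pic,P=cloud(n);cv2.imwrite("pics/%s_%d.png"%(n,100*s['t']),pic[:,:,::-1])
    A=P.reshape(-1,3);A=A[np.isfinite(A[:,0])];F=(A[:,:2]-o)@f;R=(A[:,:2]-o)@r;Z=A[:,2]
    m=(R>-148)&(R<-30)&(F>-90)&(F<60)&(Z>95)&(Z<e[2]-20)
    for b in range(-150,-30,15):
        k=m&(R>=b)&(R<b+15)
        if k.sum()>5: i=Z[k].argmax();print(n,b,k.sum(),"Ftop %.0f ztop %.0f Fmax %.0f"%(F[k][i],Z[k][i],F[k].max()))
    # rod
    k=(abs(R)<12)&(F>-30)&(F<20)&(Z>60)&(Z<124)
    if k.any(): print(n,"rod z,F",k.sum(),[(b,F[k&(abs(Z-b)<5)].mean().round(1)) for b in(80,95,110,118) if (k&(abs(Z-b)<5)).any()])
E
python3 lid.py
```

```text
7.05 [319.79898904 540.17532377 243.66885608] F -55.3 R -105.5 0.529639049055363
wrist -150 739 Ftop -40 ztop 192 Fmax -35
wrist -135 992 Ftop -52 ztop 196 Fmax -35
wrist -120 823 Ftop -54 ztop 195 Fmax -35
wrist -105 764 Ftop -54 ztop 196 Fmax -35
wrist -90 731 Ftop -54 ztop 196 Fmax -35
wrist -75 568 Ftop -52 ztop 196 Fmax -35
wrist -60 163 Ftop -58 ztop 139 Fmax -58
wrist -45 77 Ftop -58 ztop 139 Fmax -58
wrist rod z,F 39 [(80, np.float64(-6.2))]
top -60 38 Ftop -47 ztop 175 Fmax -47
top -45 34 Ftop -49 ztop 169 Fmax -49
```

Request:
drive_tool(deltas="-0.036 -0.039 0 0;0 0 0 0;0 0 -0.1 0;0 0 -0.1 0;0 0 -0.1 0;0 0 -0.1 0;0 0 -0.1 0;0 0 0 0")

```text
t: 7.82
eef_pos: [315.1, 530.9, 192.0]
tcp_rot: [-3.138, 0.0, 2.397]
ft_force: [-0.7, -1.0, -0.5]
opening: 0.531
grip_force: 0.0
```

```bash
python3 lid.py; cp pics/wrist_7[0-9]*.png pics/ws.png 2>/dev/null; ls pics
```

```text
7.8167 [315.05202934 530.85963466 192.00088172] F -45.3 R -102.7 0.530563154721534
wrist -150 513 Ftop -47 ztop 172 Fmax -47
wrist -135 539 Ftop -47 ztop 172 Fmax -47
wrist -120 243 Ftop -52 ztop 157 Fmax -52
wrist -105 150 Ftop -61 ztop 127 Fmax -61
wrist -90 136 Ftop -62 ztop 125 Fmax -62
wrist -75 125 Ftop -62 ztop 125 Fmax -62
wrist -60 111 Ftop -61 ztop 127 Fmax -61
wrist -45 32 Ftop -47 ztop 172 Fmax -47
wrist rod z,F 283 [(95, np.float64(-7.3)), (110, np.float64(-9.2)), (118, np.float64(-10.4))]
s2.png
scene0.png
top0.png
top1.png
top_705.png
top_781.png
topc.png
w1.png
w_241.png
w_368.png
w_423.png
w_495.png
w_550.png
w_621.png
wrist_705.png
wrist_781.png
wx.png
```

Request:
drive_tool(deltas="-0.034 -0.037 -0.005 0;-0.034 -0.037 -0.01 0;-0.027 -0.029 -0.01 0;-0.027 -0.029 -0.012 0;-0.027 -0.029 -0.012 0;-0.02 -0.022 -0.012 0;-0.02 -0.022 -0.012 0;-0.02 -0.022 -0.012 0;0 0 0 0")

```text
t: 8.67
eef_pos: [294.1, 508.4, 185.9]
tcp_rot: [-3.141, 0.0, 2.397]
ft_force: [-0.7, -0.3, -0.7]
opening: 0.532
grip_force: 0.0
```

```bash
python3 lid.py
```

```text
8.6667 [294.10236498 508.41269233 185.89249041] F -14.6 R -102.9 0.5319827028658428
wrist -150 619 Ftop -32 ztop 166 Fmax -32
wrist -135 659 Ftop -31 ztop 166 Fmax -31
wrist -120 345 Ftop -38 ztop 152 Fmax -38
wrist -105 197 Ftop -46 ztop 135 Fmax -46
wrist -90 53 Ftop -56 ztop 114 Fmax -56
wrist -75 18 Ftop -46 ztop 136 Fmax -46
wrist -45 18 Ftop -32 ztop 165 Fmax -32
wrist rod z,F 322 [(80, np.float64(-3.5)), (95, np.float64(-6.5)), (110, np.float64(-8.4)), (118, np.float64(-10.1))]
```

Request:
drive_tool(deltas="-0.02 -0.022 -0.012 0;-0.02 -0.022 -0.012 0;-0.02 -0.022 -0.012 0;-0.014 -0.015 -0.012 0;0 0 0 0;0 0 0 0")

```text
t: 9.27
eef_pos: [287.1, 500.7, 181.3]
tcp_rot: [-3.142, 0.0, 2.397]
ft_force: [0.2, 0.1, -0.2]
opening: 0.529
grip_force: 0.0
```

```bash
python3 lid.py|grep wrist
```

```text
wrist -150 775 Ftop -22 ztop 161 Fmax -22
wrist -135 820 Ftop -22 ztop 161 Fmax -22
wrist -120 541 Ftop -28 ztop 151 Fmax -28
wrist -105 302 Ftop -34 ztop 143 Fmax -34
wrist -90 127 Ftop -33 ztop 144 Fmax -33
wrist -75 42 Ftop -32 ztop 145 Fmax -32
wrist -45 96 Ftop -22 ztop 161 Fmax -22
wrist rod z,F 108 [(80, np.float64(-2.7)), (95, np.float64(-4.1)), (110, np.float64(-5.0)), (118, np.float64(-5.0))]
```

Request:
drive_tool(deltas="0 0 0 0;0 0 0 0;0 0 0 0;0 0 0 0;0 0 0 0")

```text
t: 9.78
eef_pos: [287.1, 500.8, 181.3]
tcp_rot: [3.142, 0.0, 2.397]
ft_force: [-0.2, -0.4, -0.1]
opening: 0.529
grip_force: 0.0
```

```bash
python3 lid.py|grep wrist
```

```text
wrist -150 777 Ftop -22 ztop 161 Fmax -22
wrist -135 828 Ftop -22 ztop 161 Fmax -22
wrist -120 533 Ftop -28 ztop 151 Fmax -28
wrist -105 306 Ftop -32 ztop 145 Fmax -32
wrist -90 132 Ftop -32 ztop 145 Fmax -32
wrist -75 46 Ftop -33 ztop 145 Fmax -33
wrist -45 97 Ftop -22 ztop 161 Fmax -22
wrist rod z,F 114 [(80, np.float64(-2.5)), (95, np.float64(-3.9)), (110, np.float64(-5.1)), (118, np.float64(-5.2))]
```

Still held by friction; a little more, lowering the fingers too.

Request:
drive_tool(deltas="-0.02 -0.022 -0.015 0;-0.02 -0.022 -0.015 0;0 0 0 0;0 0 0 0;0 0 0 0")

```text
t: 10.3
eef_pos: [283.1, 496.4, 178.4]
tcp_rot: [3.141, 0.0, 2.397]
ft_force: [0.5, -0.0, 0.3]
opening: 0.531
grip_force: 0.0
```

```bash
python3 lid.py|grep wrist
```

```text
wrist -150 910 Ftop -15 ztop 158 Fmax -14
wrist -135 973 Ftop -15 ztop 158 Fmax -15
wrist -120 687 Ftop -21 ztop 149 Fmax -21
wrist -105 447 Ftop -23 ztop 147 Fmax -23
wrist -90 247 Ftop -23 ztop 147 Fmax -23
wrist -75 81 Ftop -23 ztop 147 Fmax -23
wrist -60 19 Ftop -23 ztop 147 Fmax -23
wrist -45 196 Ftop -15 ztop 158 Fmax -15
```

Request:
drive_tool(deltas="0 0 0 0;0 0 0 0;0 0 0 0;0 0 -0.02 0;0 0 -0.02 0;0 0 0 0")

```text
t: 10.9
eef_pos: [283.0, 496.3, 173.9]
tcp_rot: [-3.141, 0.0, 2.397]
ft_force: [-0.1, 0.5, 0.6]
opening: 0.532
grip_force: 0.0
```

```bash
python3 lid.py|grep wrist
```

```text
wrist -150 1103 Ftop -8 ztop 154 Fmax -7
wrist -135 1177 Ftop -8 ztop 154 Fmax -7
wrist -120 960 Ftop -12 ztop 149 Fmax -12
wrist -105 765 Ftop -12 ztop 149 Fmax -12
wrist -90 497 Ftop -13 ztop 148 Fmax -13
wrist -75 161 Ftop -13 ztop 146 Fmax -13
wrist -60 77 Ftop -13 ztop 148 Fmax -13
wrist -45 344 Ftop -7 ztop 154 Fmax -7
wrist rod z,F 20 [(110, np.float64(-8.7)), (118, np.float64(-10.7))]
```

Request:
drive_tool(deltas="0 0 -0.02 0;0 0 -0.02 0;0 0 -0.02 0;0 0 -0.02 0;0 0 -0.02 0;0 0 -0.02 0;0 0 0 0;0 0 0 0;0 0 0 0;0 0 0 0")

```text
t: 11.83
eef_pos: [283.2, 496.5, 162.5]
tcp_rot: [3.141, 0.0, 2.397]
ft_force: [1.1, 0.4, 0.3]
opening: 0.531
grip_force: 0.0
```

```bash
python3 lid.py
```

```text
11.8333 [283.17901958 496.46237499 162.45922747] F 1.6 R -102.9 0.5312523715274295
wrist -150 1208 Ftop -2 ztop 142 Fmax -2
wrist -135 1303 Ftop -3 ztop 142 Fmax -2
wrist -120 1235 Ftop -4 ztop 142 Fmax -2
wrist -105 984 Ftop -4 ztop 142 Fmax -2
wrist -90 676 Ftop -3 ztop 142 Fmax -3
wrist -75 176 Ftop -12 ztop 134 Fmax -11
wrist -60 222 Ftop -3 ztop 142 Fmax -3
wrist -45 482 Ftop -3 ztop 142 Fmax -2
wrist rod z,F 3 [(110, np.float64(-29.5)), (118, np.float64(-28.8))]
top rod z,F 8 [(110, np.float64(-28.8)), (118, np.float64(-23.7))]
```

Request:
drive_tool(deltas="0 0 0 0;0 0 0 0;0 0 0 0;0 0 0 0;0 0 0 0;0 0 0 0;0 0 0 0;0 0 0 0;0 0 0 0;0 0 0 0")

```text
t: 12.77
eef_pos: [283.1, 496.4, 162.4]
tcp_rot: [3.142, 0.0, 2.397]
ft_force: [0.0, 0.6, -0.0]
opening: 0.529
grip_force: 0.0
```

```bash
python3 lid.py|grep -E "wrist|F"; cp pics/wrist_12*.png pics/wl.png
```

```text
12.7667 [283.13361399 496.42136942 162.35705892] F 1.7 R -102.9 0.5291991292530337
wrist -150 1201 Ftop -4 ztop 142 Fmax -3
wrist -135 1294 Ftop -4 ztop 142 Fmax -3
wrist -120 1227 Ftop -4 ztop 142 Fmax -2
wrist -105 977 Ftop -3 ztop 142 Fmax -3
wrist -90 689 Ftop -4 ztop 142 Fmax -3
wrist -75 176 Ftop -11 ztop 134 Fmax -11
wrist -60 226 Ftop -3 ztop 142 Fmax -3
wrist -45 491 Ftop -3 ztop 142 Fmax -2
wrist rod z,F 2 [(110, np.float64(-29.3)), (118, np.float64(-28.8))]
top rod z,F 7 [(110, np.float64(-28.7)), (118, np.float64(-24.3))]
```

View pics/wl.png

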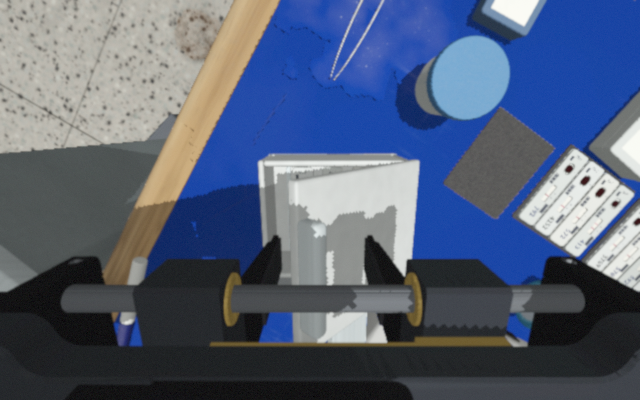

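The picture shows the lid still, with its ridge at (312,260) between the fingers and a gap on each side. It reads about 0.8 rad with no force, so the rod is carrying it. I'll withdraw straight up.

Request:
drive_tool(deltas="0 0 0.05 0;0 0 0.05 0;0 0 0.1 0;0 0 0.2 0;0 0 0.3 0;0 0 0.3 0;-0.1 -0.1 0.2 0;-0.2 -0.2 0 0;-0.2 -0.2 0 0;0 0 0 0")

```text
t: 13.7
eef_pos: [230.4, 443.7, 283.9]
tcp_rot: [3.142, -0.0, 2.398]
ft_force: [1.3, 1.3, 0.3]
opening: 0.528
grip_force: 0.0
```

```bash
python3 lid.py|grep -E "wrist|F"; python3 - <<'E'
from h import *
f=np.array([-.677,-.736]);r=np.array([.736,-.677]);o=np.array([360,428])
pic,P=cloud("wrist");cv2.imwrite("pics/wf.png",pic[:,:,::-1])
A=P.reshape(-1,3);A=A[np.isfinite(A[:,0])];F=(A[:,:2]-o)@f;R=(A[:,:2]-o)@r;Z=A[:,2]
k=(R>-148)&(R<-134)&(F>-60)&(F<10)&(Z>85)&(Z<180);p=np.polyfit(F[k],Z[k],1);print("lid angle",np.arctan(p[0]),k.sum())
E
```

```text
13.7 [230.39134524 443.6947891  283.87662496] F 76.2 R -106.0 0.5283591451039612
wrist -150 668 Ftop 15 ztop 162 Fmax 20
wrist -135 810 Ftop 6 ztop 171 Fmax 20
wrist -120 723 Ftop 6 ztop 171 Fmax 20
wrist -105 694 Ftop 6 ztop 171 Fmax 20
wrist -90 668 Ftop 6 ztop 171 Fmax 20
wrist -75 618 Ftop 5 ztop 171 Fmax 20
wrist -60 359 Ftop 4 ztop 169 Fmax 13
wrist -45 246 Ftop 3 ztop 149 Fmax 3
top -135 51 Ftop 7 ztop 172 Fmax 10
top -120 53 Ftop 5 ztop 173 Fmax 9
top -105 38 Ftop 5 ztop 171 Fmax 7
top -90 15 Ftop 5 ztop 172 Fmax 5
top -75 17 Ftop 2 ztop 169 Fmax 2
top -60 177 Ftop -2 ztop 147 Fmax -1
top -45 145 Ftop -2 ztop 146 Fmax -1
top rod z,F 68 [(110, np.float64(-28.9)), (118, np.float64(-25.0))]
lid angle 0.7947507041595081 624
```

View pics/wf.png

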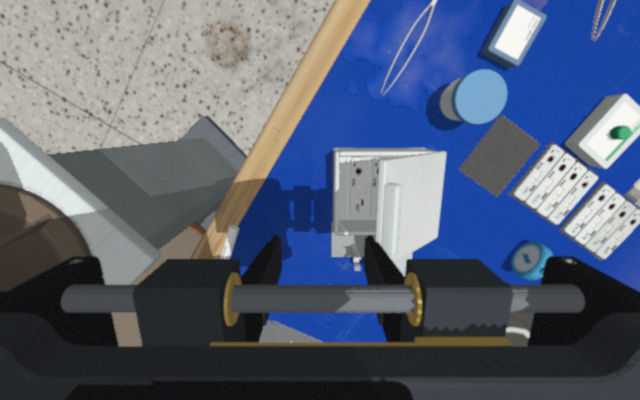

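The lid holds at about 0.795 rad with the gripper clear of it: in the picture the lid is around (410,205), and nothing touches it. That matches the expected propped angle, so I'll hand the job in.

```bash
python3 -c "
from cell import env
print(env.job_done())"
```

```text
the job is handed in; nothing more can be done
None
```

The rod stands at its stop and carries the lid, which rests still at about 0.8 rad with the gripper clear of it; the job is handed in, but the hand-in returned no verdict.

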